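# Draw the dosing pump's piston up to the pointer and hold it

## Robot

A 6-joint arm with a two-finger parallel gripper is mounted at the origin on a cart in front of the work surface, level with it; the furniture and walls round the work are solid. World frame = base frame: x ahead of the robot, y to its left, z up, the work surface at z = 0. Lengths are in mm, angles in rad, forces in N, time in s.
With the tool pointing down it reaches from about 400 to 925 mm from the base axis. Payload 12.5 kg.
Tool frame: the origin (TCP) lies at the centre of the arm's flange, where the gripper is bolted on; the fingertips stand 190 mm ahead of it and the grasp point (between the pads) lies 171 mm ahead of it; z points along the fingers, y is the direction in which the jaws open and shut (so a half turn about z gives the same grasp; the last joint's range is limited). The gripper opens to 95 mm and grips with 3 to 60 N. Pads are 20 mm wide; open, the fingers measure 119 mm over their backs; the gripper's body (75 mm by 180 mm) begins 59 mm behind the grasp point.
Start: joints at [1.032, 0.491, 1.559, -0, 1.092, -0.106], TCP at [262.111, 567.382, 404.761] pointing down, gripper open.
Joint ranges: [-3.1, 3.1], [-0.84, 2.19], [0.05, 2.79], [-1.13, 4.28], [0.06, 2.93], [-2.69, 2.69]. Speed limits (rad/s): [2.22, 2.22, 2.79, 3.14, 3.14, 3.14].

## Interface

Orientations are given as [roll, pitch, yaw] about the fixed x, y, z axes, in that order (R = Rz(yaw) Ry(pitch) Rx(roll)).
In Python, from cell import env, optics gives the robot as it stands.
- The arm moves only by the tool apply_moves, never from a script. Its argument "commands" is a list of rows, each a list of 7 numbers: the turn, a rotation vector about the tool's x, y, z in degrees, then the shift along the tool's x, y, z in m, then the finger opening in m, from 0 to 0.0951. A call has 1 to 5 rows; each row shifts and turns the commanded pose from where the row before left it, along the tool's axes as they then stand; what a row does not reach is not made up. A row lasts 1/12 s, in which the tool goes at most 41.7 mm and 7.16 degrees, less where a joint would pass 70% of its speed; a pose out of reach is approached as far as the arm can. A call with a gripper value outside its range is refused whole. The fingers move at their own pace and stop on an object; the grip force is fixed at half the most. Time passes only in rows, so rows that do not move let the fingers close. It gives the time, the measured TCP pose, the force and the opening at its end, in the units of the state.
- env.state(): the state, without advancing time (a new reading comes with each control period).
- optics.read_camera(name): name is "scene" or "top" or "wrist"; returns a dict with "color" (384x512x3 uint8, red, green, blue), "fx", "fy", "cx", "cy" (pixels), "eye" and "rotation" of the camera in the world; the wrist camera has in their place "T_tool_cam" (4x4, takes a point from camera to tool coordinates, whose origin is the TCP and whose axes are the flange's). Camera axes: x right, y up, looking along -z (the intrinsics and any distortion apply to the point x, -y, -z); pixel columns grow to the right and rows downward; lengths in mm; the calibration is good to about 2 mm. A picture is of the moment at which its call begins: read the wrist's pose just before it. There is no depth.
- env.job_done(): hands the job in, once; it reports no verdict.
The state is a dict: "t": time; "joints": joint angles; "qvel": joint speeds; "tau": joint torques, N m; "eef_pos": TCP position; "tcp_rot": TCP orientation; "ft_force": force on the tool from outside, world axes, zero at the start; "moment": the same for the moment, N m; "opening": opening from 0.0 (shut) to 1.0 (fully open).
Only numpy, scipy, OpenCV 4.12 (cv2) and the standard library are available. Lean on these libraries where they do the work, as an engineer would, in place of code of your own. Each camera call takes 0.05 s, during which the arm holds its last target. There are 200 camera calls.

## Task

Prepare the hand-operated dosing pump for filling: lift the guard sleeve straight up off the piston's knob and stand it upright on the free worktop beside the pump. Then grip the knob and draw the piston straight up, only partway out of its bore, until its round flange is level with the pointer on the side post, and finish while still holding it there, without letting go. Do not pull the piston out of its bore, and leave the stopper, petri dish, marker pen and timer where they are.

Things in the scene. Friction and masses are not known exactly. Their poses are not given: they have to be found in the camera images.
- pump: Fixed dosing pump: grey base plate 14 mm thick, from -55 to 55 mm in the pump's x and -55 to 125 mm in its y, an upright 53 mm wide aluminium barrel, top 114 mm above the worktop, and a 10 mm steel post, top at 179 mm, 100 mm from the barrel axis along +y. Origin: on the worktop on the barrel axis; z up. The worktop is free for 190 mm from the axis along -y, opposite the post.
- bore_mouth (a point): Centre of the mouth of the bore on top of the barrel, 114 mm above the worktop; the bore is vertical, 21.6 mm wide and 100 mm deep, open upward.
- pointer_tip (a point): Tip of the dark pointer fixed on the side post; its 5 mm thick blade points at the piston and ends 68 mm from the barrel axis. This point, at mid-thickness, is the level for the middle of the piston's flange, 30 to 50 mm above where that starts. A hand reaching farther than 65 mm from the axis on this side may strike it; the other sides are open.
- flange (a point): Middle (mid-thickness, on the axis) of the piston's dark steel flange, a disc 60 mm across and 6 mm thick that lies on top of the barrel at the start (middle at 117 mm above the worktop). The piston is loose and sinks back when let go; z is its axis, upward.
- knob (a point): Centre of the piston's black knob, an upright cylinder 26 mm across and 46 mm tall on top of the flange, 26 mm above the middle of the flange. At the start the guard sleeve surrounds it. The piston weighs about 0.2 to 0.5 kg.
- piston_foot (a point): Centre of the foot of the piston's steel rod, 93 mm below the middle of the flange; the rod is 20 mm across and reaches 90 mm below the flange, into the bore.
- sleeve_mid (a point): Centre, half-way up, of the grey guard sleeve, a loose plain tube 44 mm outside, 34 mm inside, 56 mm tall, open at both ends; z is its axis. It starts upright round the knob, resting on the flange, its rim 10 mm above the knob's top. About 70 g.
- stopper: Bystander: red-brown rubber stopper, 31 mm wide and 30 mm tall, standing behind the pump. Origin at the centre of its underside.
- petri_dish: Bystander: petri dish 92 mm across, 15 mm high, on the post's side of the pump. Origin at the centre of its underside.
- marker: Bystander: white marker pen with a blue cap, 134 mm long, 16 mm high, lying in front of the pump. Origin at the centre of its underside.
- timer: Bystander: white kitchen-type timer, 62 x 66 x 20 mm, lying to the right. Origin at the centre of its underside.

How it is judged:
By the outcome, as a careful person would: the job done as asked, in the order asked, and still so for the second after the job is handed in, while the arm keeps its last pose, push and grip.
It also fails if it takes over 50 s, if anything falls off the work surface, if the arm or the gripper's body presses on something with over 40 N, if the wrist force passes 120 N, or if a joint passes its speed limit or range.

## Working session

There is one attempt and no reset: what is moved stays moved. The work goes in short steps, Python scripts to look and compute and a tool call to move; the robot and the scene stay as the last step left them, time stands still between calls to the robot, and variables do not carry over. Pictures are saved under pics/ and viewed, about 8 in all and at most 12, crops included, and the job is handed in when it is done.

Besides the shell and the picture viewer there is one more tool, called after "Emit:" as name(argument=value, ...), one argument or row to a line, values as JSON. apply_moves: Moves the arm, as the interface text tells. Its arguments: {"type":"object","properties":{"commands":{"type":"array","items":{"type":"array","items":{"type":"number"}}}},"required":["commands"]}

```bash
ls; mkdir -p pics
python3 - <<'E'
from cell import env, optics
import cv2,numpy as np
s=env.state();print({k:np.round(v,3).tolist() for k,v in s.items()})
for n in("scene","top"):
    c=optics.read_camera(n);print(n,{k:np.round(v,4).tolist() for k,v in c.items() if k!='color'})
    cv2.imwrite(f"pics/{n}0.png",c["color"][:,:,::-1])
E
```

```text
pics
{'t': 0.0, 'joints': [1.032, 0.492, 1.559, -0.0, 1.092, -0.106], 'qvel': [0.0, -0.001, 0.0, -0.003, -0.0, 0.001], 'tau': [0.001, -61.265, -25.817, 0.069, 0.048, -0.0], 'eef_pos': [262.103, 567.356, 404.175], 'tcp_rot': [-3.141, -0.0, 2.709], 'ft_force': [0.203, -0.995, 0.384], 'moment': [-0.028, -0.026, 0.021], 'opening': 0.998}
scene {'fx': 413.1409, 'fy': 413.1409, 'cx': 253.7005, 'cy': 194.332, 'eye': [-414.4836, 50.8855, 724.7017], 'rotation': [1.0119, -0.0088, -1.6589]}
top {'fx': 471.5509, 'fy': 471.5509, 'cx': 252.156, 'cy': 195.6427, 'eye': [391.9647, -16.3409, 1483.0606], 'rotation': [0.1008, -0.002, -1.5433]}
```

View pics/scene0.png

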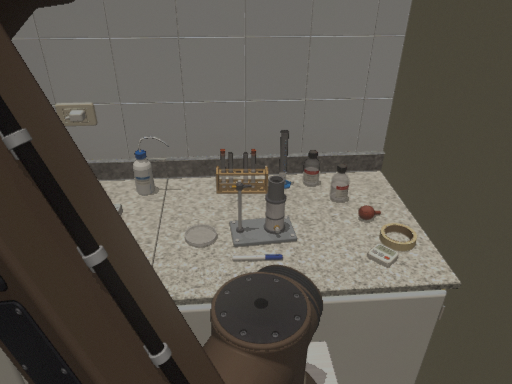

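View pics/top0.png

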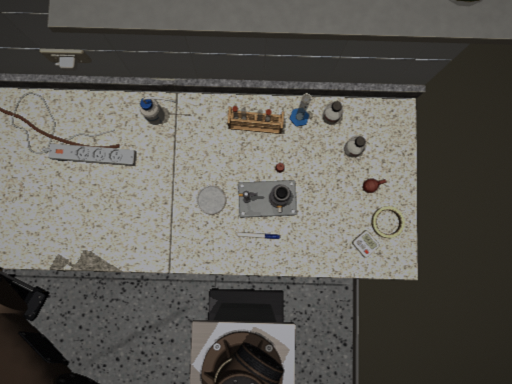

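The overview shows the pump at top-view (268,198). The sleeve is at about (281,193), the post at about (247,197) to its left, and the free side is to the right. I'll crop both views and measure the plate outline.

```bash
cat > h.py <<'E'
import numpy as np,cv2
from scipy.spatial.transform import Rotation as R
from cell import env,optics
def cam(n):
    s=env.state();c=optics.read_camera(n)
    if n=="wrist":
        T=np.eye(4);T[:3,:3]=R.from_euler('xyz',s["tcp_rot"]).as_matrix();T[:3,3]=s["eef_pos"]
        c["T"]=T@np.array(c["T_tool_cam"])
    else:
        T=np.eye(4);T[:3,:3]=R.from_euler('xyz',c["rotation"]).as_matrix();T[:3,3]=c["eye"];c["T"]=T
    return c
def ray(c,uv):
    uv=np.atleast_2d(np.float64(uv));d=np.c_[(uv[:,0]-c["cx"])/c["fx"],-(uv[:,1]-c["cy"])/c["fy"],-np.ones(len(uv))]
    return c["T"][:3,3],d@c["T"][:3,:3].T
def onz(c,uv,z):
    o,d=ray(c,uv);return o+d*((z-o[2])/d[:,2])[:,None]
def proj(c,P):
    q=(np.atleast_2d(P)-c["T"][:3,3])@c["T"][:3,:3];return np.c_[c["cx"]+c["fx"]*q[:,0]/-q[:,2],c["cy"]-c["fy"]*q[:,1]/-q[:,2]]
def crop(c,name,x0,y0,w,h,k):
    im=cv2.resize(c["color"][y0:y0+h,x0:x0+w,::-1],None,fx=k,fy=k,interpolation=cv2.INTER_CUBIC)
    return im
E
python3 - <<'E'
from h import *
t=cam("top");s=cam("scene")
print({k:v for k,v in t.items() if k not in("color","T")}.keys())
a=crop(t,"",230,155,80,100,6);b=crop(s,"",215,165,100,100,6)
im=np.hstack([cv2.resize(a,(400,500)),cv2.resize(b,(400,400)) if 0 else cv2.copyMakeBorder(cv2.resize(b,(400,400)),0,100,0,0,cv2.BORDER_CONSTANT)])
cv2.imwrite("pics/c1.png",im)
print("petri,stopper,marker,timer",onz(t,[[211,200],[280,167],[260,236],[365,243]],8).round())
print("plate corners",onz(t,[[238,181],[296,181],[297,216],[238,217]],14).round(1))
print("sleeve rim",onz(t,[[282,190]],176).round(1),"post",onz(t,[[246,195]],179).round(1))
E
```

```text
dict_keys(['fx', 'fy', 'cx', 'cy', 'eye', 'rotation'])
petri,stopper,marker,timer [[ 524.  114.    8.]
 [ 635. -101.    8.]
 [ 415.  -43.    8.]
 [ 403. -370.    8.]]
plate corners [[ 585.5   30.5   14. ]
 [ 590.6 -151.6   14. ]
 [ 480.6 -156.7   14. ]
 [ 472.4   27.1   14. ]]
sleeve rim [[542.3 -98.1 176. ]] post [[525.2   1.9 179. ]]
```

View pics/c1.png

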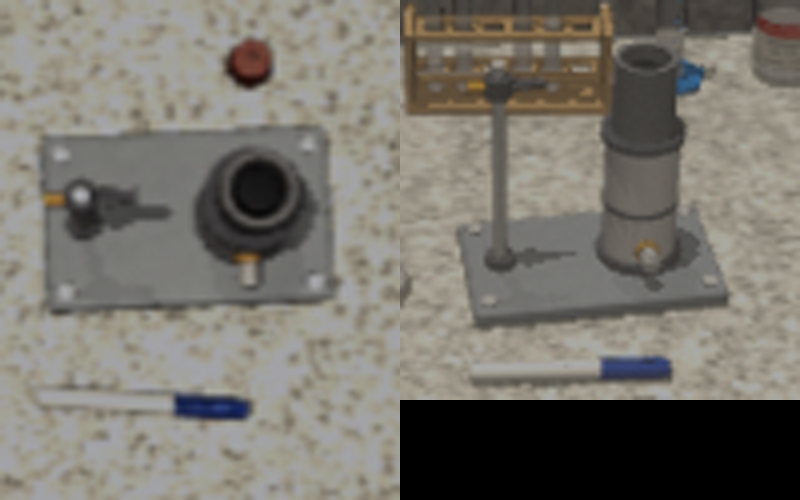

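The enlarged crops show four points. Sleeve rim centre: top view (282.4,192.4), scene view (276.8,180). Post top: top view (246,194), scene view (239.5,183.7).

```bash
cat >> h.py <<'E'
def tri(obs):
    A=np.zeros((3,3));b=np.zeros(3)
    for c,uv in obs:
        o,d=ray(c,uv);d=d[0]/np.linalg.norm(d[0]);M=np.eye(3)-np.outer(d,d);A+=M;b+=M@o
    return np.linalg.solve(A,b)
E
python3 - <<'E'
from h import *
t=cam("top");s=cam("scene")
sl=tri([(t,[282.4,192.4]),(s,[276.8,180])]);po=tri([(t,[246,194]),(s,[239.5,183.7])])
print("rim",sl.round(1),"post",po.round(1))
a=onz(t,[[282.4,192.4]],176)[0];b=onz(t,[[246,194]],179)[0];print(a,b,np.linalg.norm((a-b)[:2]))
a2=onz(s,[[276.8,180]],176)[0];b2=onz(s,[[239.5,183.7]],179)[0];print(a2,b2)
P=onz(t,[[238.4,182],[295,180.4],[296.4,214.6],[239.6,217.4]],14);print(P.round(1))
for e in(P[1]-P[0],P[2]-P[3]):print(np.degrees(np.arctan2(-e[0],-e[1])))
st=env.state();print(a[:2]-st["eef_pos"][:2])
c=optics.read_camera("wrist");print(np.round(c["T_tool_cam"],3),c["fx"],c["fy"],c["cx"],c["cy"])
E
```

```text
rim [ 536.2 -100.   170. ] post [529.2   1.3 167. ]
[535.57862036 -99.34303147 176.        ] [527.97402219   1.93760744 179.        ] 101.56573109469674
[525.92573207 -98.57967785 176.        ] [508.79512198   1.52832757 179.        ]
[[ 582.4   29.2   14. ]
 [ 592.4 -148.4   14. ]
 [ 485.  -154.8   14. ]
 [ 471.3   22.1   14. ]]
-3.2208404424350023
-4.4036516343542695
[ 273.48090044 -666.73370908]
[[ 1.0000e-03  9.5600e-01  2.9400e-01  8.3342e+01]
 [ 1.0000e+00 -0.0000e+00 -1.0000e-03  3.1400e-01]
 [-1.0000e-03  2.9400e-01 -9.5600e-01  2.0780e+01]
 [ 0.0000e+00  0.0000e+00  0.0000e+00  1.0000e+00]] 276.9060136292769 276.9060136292769 254.18267100572044 189.932745825053
```

Emit:
apply_moves(
  commands=[
    [0,0,6.8,0,0,0,0.095],
    [0,0,6.8,0,0,0,0.095],
    [0,0,6.8,0,0,0,0.095],
    [0,0,6.8,0,0,0,0.095],
    [0,0,6.8,0,0,0,0.095],
  ],
)

```text
t: 0.77
eef_pos: [262.1, 567.4, 404.7]
tcp_rot: [3.142, -0.0, 2.11]
ft_force: [-0.5, 0.5, 0.0]
opening: 1.0
```

Emit:
apply_moves(
  commands=[
    [0,0,6.8,0,0,0,0.095],
    [0,0,6.8,0,0,0,0.095],
    [0,0,6.8,0,0,0,0.095],
    [0,0,6.8,0,0,0,0.095],
    [0,0,0,0,0,0,0.095],
  ],
)

```text
t: 1.18
eef_pos: [262.1, 567.4, 404.7]
tcp_rot: [-3.142, 0.0, 1.635]
ft_force: [0.0, 0.6, 1.2]
opening: 1.004
```

Emit:
apply_moves(
  commands=[
    [0,0,0,-0.036,0.015,0,0.095],
    [0,0,0,-0.036,0.015,0,0.095],
    [0,0,0,-0.036,0.015,0,0.095],
    [0,0,0,-0.036,0.015,0,0.095],
    [0,0,0,-0.036,0.015,0,0.095],
  ],
)

```text
t: 1.6
eef_pos: [349.8, 391.4, 404.8]
tcp_rot: [3.141, -0.0, 1.646]
ft_force: [0.6, 0.8, -0.1]
opening: 1.0
```

Emit:
apply_moves(
  commands=[
    [0,0,0,-0.036,0.015,0,0.095],
    [0,0,0,-0.036,0.015,0,0.095],
    [0,0,0,-0.036,0.015,0,0.095],
    [0,0,0,-0.036,0.015,0,0.095],
    [0,0,0,-0.036,0.015,0,0.095],
  ],
)

```text
t: 2.02
eef_pos: [437.3, 216.9, 405.0]
tcp_rot: [3.141, -0.0, 1.645]
ft_force: [0.1, 0.3, 0.2]
opening: 1.004
```

Emit:
apply_moves(
  commands=[
    [0,0,0,-0.036,0.015,0,0.095],
    [0,0,0,-0.036,0.015,0,0.095],
    [0,0,0,-0.036,0.015,0,0.095],
    [0,0,0,-0.036,0.015,0,0.095],
    [0,0,0,0,0,0,0.095],
  ],
)

```text
t: 2.43
eef_pos: [509.1, 74.6, 404.7]
tcp_rot: [3.14, 0.001, 1.641]
ft_force: [-0.7, 0.5, -0.7]
opening: 1.0
```

Run:
```python
from h import *
import pickle
s=env.state();print(np.round(s["eef_pos"],1),np.round(s["tcp_rot"],4),np.round(s["joints"],2))
c=cam("wrist");pickle.dump(c,open("w1.pkl","wb"))
cv2.imwrite("pics/w1.png",cv2.resize(c["color"][:,:,::-1],None,fx=1.5,fy=1.5))
```

```text
[509.1  74.6 404.7] [3.1402e+00 9.0000e-04 1.6409e+00] [ 0.02  0.33  1.83 -0.    0.98 -0.05]
```

View pics/w1.png

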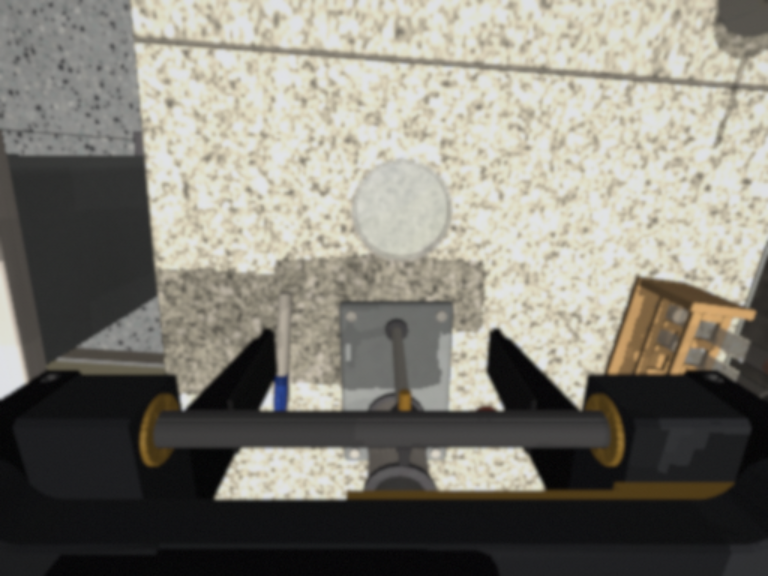

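View w1 shows the fingers at the sides, the plate, the post at (398,330) and the sleeve mostly hidden by the gripper at (400,490). Next I'll move the tool past the pump on the free side so the camera looks straight at the sleeve and pointer.

Emit:
apply_moves(
  commands=[
    [0,0,0,-0.036,0.002,0,0.095],
    [0,0,0,-0.036,0.002,0,0.095],
    [0,0,0,-0.036,0.002,0,0.095],
    [0,0,0,-0.036,0.002,0,0.095],
    [0,0,0,-0.036,0.002,0,0.095],
  ],
)

```text
t: 2.9
eef_pos: [529.1, -100.2, 404.9]
tcp_rot: [3.141, -0.0, 1.645]
ft_force: [0.6, 0.4, 0.1]
opening: 0.999
```

Emit:
apply_moves(
  commands=[
    [0,0,0,-0.036,0,0,0.095],
    [0,0,0,-0.02,0,0,0.095],
    [0,0,0,0,0,0,0.095],
    [0,0,0,0,0,0,0.095],
  ],
)

```text
t: 3.23
eef_pos: [533.1, -155.3, 404.5]
tcp_rot: [-3.141, -0.001, 1.642]
ft_force: [-0.8, 0.7, 0.5]
opening: 0.999
```

Run:
```python
from h import *
import pickle
s=env.state();print(np.round(s["eef_pos"],1),np.round(s["tcp_rot"],4),np.round(s["joints"],2))
c=cam("wrist");pickle.dump(c,open("w2.pkl","wb"))
print(proj(c,[[535.6,-99.3,176],[535.6,-99.3,120],[528,2,179]]).round(1)*1.5)
cv2.imwrite("pics/w2.png",cv2.resize(c["color"][:,:,::-1],None,fx=1.5,fy=1.5))
```

```text
[ 533.1 -155.3  404.5] [-3.1413e+00 -5.0000e-04  1.6419e+00] [-0.4   0.39  1.73  0.    1.02 -0.47]
[[393.45 216.6 ]
 [390.9  204.45]
 [394.95 -25.65]]
```

View pics/w2.png

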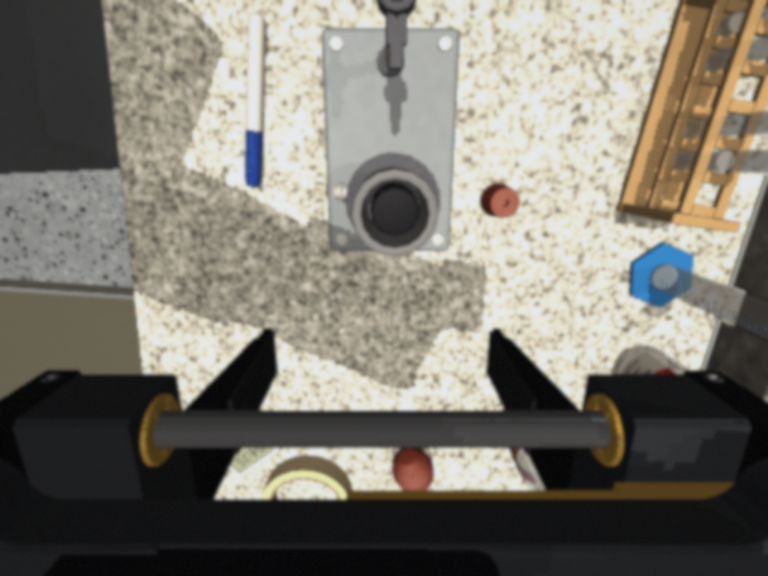

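View w2: sleeve rim circle centred at about (396,211) with radius about 43, pointer tip at (397,70), free worktop below the pump.

Run:
```python
from h import *
import pickle
c=pickle.load(open("w2.pkl","rb"));g=cv2.cvtColor(c["color"],cv2.COLOR_RGB2GRAY)
print("rim",onz(c,np.array([[396,211],[353,211],[439,211],[396,168],[396,254]])/1.5,176).round(1).tolist())
# dark hole centroid (inside of rim) seen at top plane
m=np.zeros_like(g);cv2.circle(m,(264,140),30,255,-1)
k=((g<45)&(m>0)).astype(np.uint8);n,l,st,ce=cv2.connectedComponentsWithStats(k);i=1+np.argmax(st[1:,4]);print("hole",ce[i]*1.5,st[i])
h=cv2.HoughCircles(cv2.medianBlur(g,3),cv2.HOUGH_GRADIENT,1,10,param1=80,param2=15,minRadius=18,maxRadius=36);print([x for x in h[0][:6].round(1).tolist() if abs(x[0]-264)<15 and abs(x[1]-140)<20])
print("plate",onz(c,np.array([[323,28],[460,30],[448,250],[330,250]])/1.5,14).round(1).tolist())
for z in(147,157,167):print(z,onz(c,[[397/1.5,70/1.5]],z).round(1))
print(onz(c,[[396/1.5,5/1.5]],179))
```

```text
rim [[536.6, -96.5, 176.0], [515.4, -98.0, 176.0], [557.9, -95.0, 176.0], [535.0, -76.0, 176.0], [538.4, -118.2, 176.0]]
hole [397.66702355 211.28158458] [248 122  35  35 467]
[]
plate [[475.1, 21.7, 14.0], [582.2, 28.0, 14.0], [593.7, -147.4, 14.0], [486.8, -155.1, 14.0]]
147 [[532.5 -28.2 147. ]]
157 [[532.3 -30.  157. ]]
167 [[532.1 -31.9 167. ]]
[[529.34483576  -9.09683713 179.        ]]
```

Emit:
apply_moves(
  commands=[
    [0,0,0,0.029,0.0038,0,0.095],
    [0,0,0,0.029,0.0037,0,0.095],
    [0,0,0,0,0,0.02,0.095],
    [0,0,0,0,0,0.02,0.095],
    [0,0,0,0,0,0,0.095],
  ],
)

```text
t: 3.7
eef_pos: [536.0, -94.6, 362.2]
tcp_rot: [-3.137, -0.002, 1.645]
ft_force: [0.1, -0.1, 0.0]
opening: 0.997
```

Emit:
apply_moves(
  commands=[
    [0,0,0,0,0,0.02,0.095],
    [0,0,0,0,0,0.018,0.095],
    [0,0,0,0,0,0,0.095],
    [0,0,0,0,0,0,0.095],
  ],
)

```text
t: 4.03
eef_pos: [536.8, -96.4, 327.2]
tcp_rot: [-3.141, -0.001, 1.642]
ft_force: [-0.1, -0.3, -0.4]
opening: 1.0
```

Run:
```python
from h import *
import pickle
s=env.state();print(np.round(s["eef_pos"],1),np.round(s["tcp_rot"],4),np.round(s["ft_force"],1))
c=cam("wrist");pickle.dump(c,open("w3.pkl","wb"))
cv2.imwrite("pics/w3.png",cv2.resize(c["color"][:,:,::-1],None,fx=1.5,fy=1.5))
```

```text
[536.8 -96.4 327.2] [-3.1407e+00 -5.0000e-04  1.6420e+00] [-0.1 -0.3 -0.4]
```

View pics/w3.png

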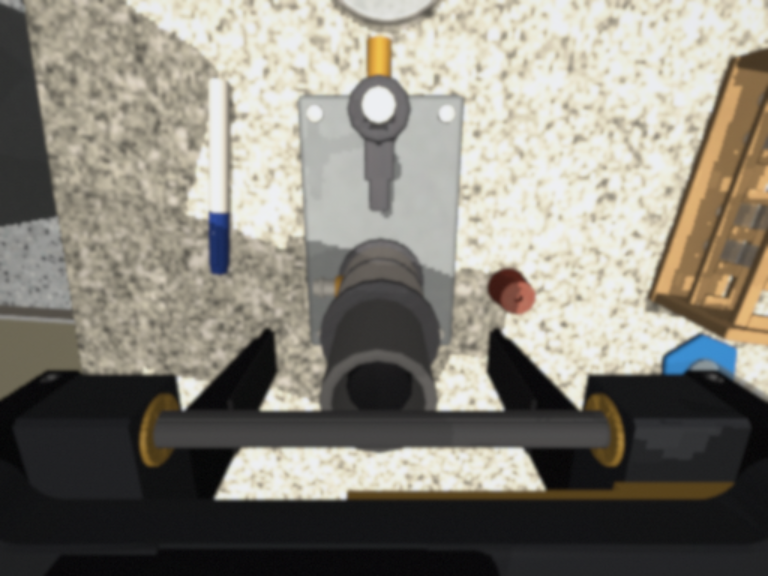

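View w3 shows the sleeve centred between the fingers at column about 380, with the pointer tip at (380,212). I'll close now.

Emit:
apply_moves(
  commands=[
    [0,0,0,0,0,0,0.03],
    [0,0,0,0,0,0,0.03],
    [0,0,0,0,0,0,0.03],
    [0,0,0,0,0,0,0.03],
    [0,0,0,0,0,0,0.03],
  ],
)

```text
t: 4.5
eef_pos: [536.6, -97.1, 327.1]
tcp_rot: [3.141, 0.0, 1.641]
ft_force: [-0.5, 0.3, 0.3]
opening: 0.705
```

Emit:
apply_moves(
  commands=[
    [0,0,0,0,0,0,0.03],
    [0,0,0,0,0,0,0.03],
    [0,0,0,0,0,0,0.03],
    [0,0,0,0,0,0,0.03],
    [0,0,0,0,0,0,0.03],
  ],
)

```text
t: 4.92
eef_pos: [536.7, -97.1, 326.7]
tcp_rot: [-3.142, -0.0, 1.641]
ft_force: [-0.1, 0.0, 0.6]
opening: 0.461
```

Run:
```python
from h import *
import pickle
a=pickle.load(open("w2.pkl","rb"));b=pickle.load(open("w3.pkl","rb"))
print("tip",tri([(a,[397/1.5,70/1.5]),(b,[380/1.5,212/1.5])]))
print("post",onz(b,[[379/1.5,104/1.5]],179))
for z in(150,160,167):print(z,onz(b,[[380/1.5,212/1.5]],z))
```

```text
tip [532.09006083 -30.83342196 161.4807249 ]
post [[529.4397104    1.61438001 179.        ]]
150 [[532.02560674 -32.25641095 150.        ]]
160 [[531.9741018  -31.01132012 160.        ]]
167 [[531.93804833 -30.13975654 167.        ]]
```

Emit:
apply_moves(
  commands=[
    [0,0,0,0,0,-0.006,0.03],
    [0,0,0,0,0,-0.014,0.03],
    [0,0,0,0,0,-0.02,0.03],
    [0,0,0,0,0,-0.02,0.03],
    [0,0,0,0,0,-0.006,0.03],
  ],
)

```text
t: 5.33
eef_pos: [536.8, -97.1, 395.6]
tcp_rot: [3.138, 0.001, 1.641]
ft_force: [0.2, 0.2, -0.1]
opening: 0.465
```

Emit:
apply_moves(
  commands=[
    [0,0,0,0,0,0,0.03],
    [0,0,0,0,0,0,0.03],
  ],
)

```text
t: 5.5
eef_pos: [536.4, -97.0, 392.4]
tcp_rot: [3.142, -0.0, 1.641]
ft_force: [-0.8, -0.2, 0.2]
opening: 0.464
```

Run:
```python
from h import *
import pickle
s=env.state();print(np.round(s["eef_pos"],1),np.round(s["tcp_rot"],4),np.round(s["ft_force"],1),s["opening"])
c=cam("wrist");d=cam("scene");pickle.dump(c,open("w4.pkl","wb"));pickle.dump(d,open("s4.pkl","wb"))
a=cv2.resize(c["color"][:,:,::-1],(400,300));b=cv2.resize(crop(d,"",205,135,100,100,1),(400,400),interpolation=cv2.INTER_CUBIC)
cv2.imwrite("pics/w4.png",np.hstack([cv2.copyMakeBorder(a,0,100,0,0,0),b]))
```

```text
[536.4 -97.  392.4] [ 3.1416e+00 -1.0000e-04  1.6407e+00] [-0.8 -0.2  0.2] 0.4638237668333094
```

View pics/w4.png

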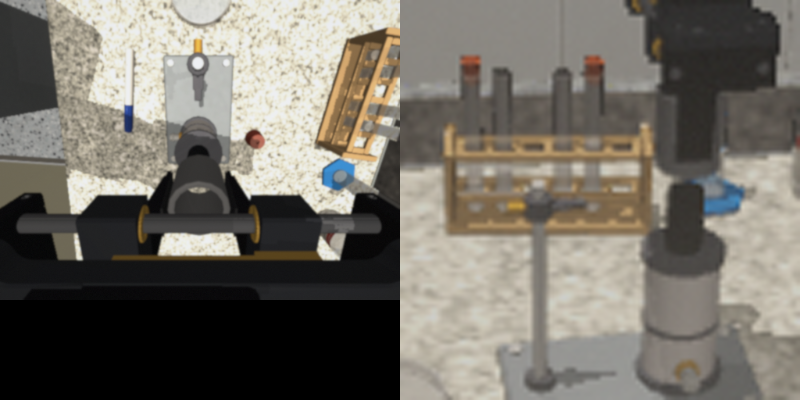

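View w4 shows the sleeve in the gripper and clear above the bare knob, with the piston still seated. I'll carry it along −y and lower it.

Emit:
apply_moves(
  commands=[
    [0,0,0,-0.02,0,0,0.03],
    [0,0,0,-0.03,0,0,0.03],
    [0,0,0,-0.03,0,0,0.03],
    [0,0,0,-0.03,0,0,0.03],
    [0,0,0,-0.02,0,0,0.03],
  ],
)

```text
t: 6.02
eef_pos: [545.7, -229.0, 391.4]
tcp_rot: [-3.14, -0.001, 1.64]
ft_force: [-0.5, 0.2, -1.3]
opening: 0.463
```

Emit:
apply_moves(
  commands=[
    [0,0,0,0,0,0.03,0.03],
    [0,0,0,0,0,0.035,0.03],
    [0,0,0,0,0,0.035,0.03],
    [0,0,0,0,0,0.035,0.03],
    [0,0,0,0,0,0.02,0.03],
  ],
)

```text
t: 6.43
eef_pos: [544.8, -226.4, 233.2]
tcp_rot: [-3.137, -0.003, 1.64]
ft_force: [0.4, 0.3, -1.7]
opening: 0.464
```

Emit:
apply_moves(
  commands=[
    [0,0,0,0,0,0.015,0.03],
    [0,0,0,0,0,0.008,0.03],
    [0,0,0,0,0,0,0.03],
    [0,0,0,0,0,0,0.03],
  ],
)

```text
t: 6.77
eef_pos: [545.8, -226.8, 214.5]
tcp_rot: [-3.141, -0.001, 1.641]
ft_force: [0.4, -0.3, 0.6]
opening: 0.461
```

Emit:
apply_moves(
  commands=[
    [0,0,0,0,0,0.004,0.03],
    [0,0,0,0,0,0.003,0.03],
    [0,0,0,0,0,0,0.03],
    [0,0,0,0,0,0,0.03],
  ],
)

```text
t: 7.1
eef_pos: [545.8, -226.7, 208.1]
tcp_rot: [3.141, 0.0, 1.641]
ft_force: [-0.7, -0.1, -0.7]
opening: 0.463
```

Emit:
apply_moves(
  commands=[
    [0,0,0,0,0,0.001,0.03],
    [0,0,0,0,0,0,0.03],
    [0,0,0,0,0,0,0.03],
  ],
)

```text
t: 7.35
eef_pos: [545.7, -226.8, 206.9]
tcp_rot: [3.141, 0.0, 1.641]
ft_force: [0.1, -0.1, 0.7]
opening: 0.462
```

Emit:
apply_moves(
  commands=[
    [0,0,0,0,0,0.0006,0.03],
    [0,0,0,0,0,0,0.03],
    [0,0,0,0,0,0,0.03],
  ],
)

```text
t: 7.6
eef_pos: [545.8, -226.7, 206.7]
tcp_rot: [3.141, 0.0, 1.641]
ft_force: [-1.6, 0.7, 5.6]
opening: 0.463
```

Emit:
apply_moves(
  commands=[
    [0,0,0,0,0,0,0.06],
    [0,0,0,0,0,0,0.07],
    [0,0,0,0,0,0,0.08],
    [0,0,0,0,0,0,0.08],
    [0,0,0,0,0,0,0.08],
  ],
)

```text
t: 8.02
eef_pos: [545.8, -226.7, 206.0]
tcp_rot: [-3.142, -0.0, 1.641]
ft_force: [0.7, 0.1, 0.2]
opening: 0.756
```

Emit:
apply_moves(
  commands=[
    [0,0,0,0,0,0,0.08],
    [0,0,0,0,0,0,0.08],
    [0,0,0,0,0,-0.01,0.08],
    [0,0,0,0,0,-0.02,0.08],
    [0,0,0,0,0,-0.03,0.08],
  ],
)

```text
t: 8.43
eef_pos: [545.4, -226.6, 265.6]
tcp_rot: [-3.138, -0.002, 1.641]
ft_force: [-0.0, 0.6, -0.4]
opening: 0.84
```

The sleeve was set down (5.6 N contact) and released. Now I'll take two low views from either side to measure the pointer height, the first from −x.

Emit:
apply_moves(
  commands=[
    [0,0,0,0,0,-0.03,0.08],
    [0,0,0,0,0,-0.036,0.08],
    [0,0,0,0.018,-0.033,0,0.08],
    [0,0,0,0.018,-0.033,0,0.08],
    [0,0,0,0.018,-0.033,0,0.08],
  ],
)

```text
t: 8.85
eef_pos: [441.7, -179.0, 333.1]
tcp_rot: [3.14, 0.001, 1.641]
ft_force: [-0.5, -0.1, 0.1]
opening: 0.841
```

Emit:
apply_moves(
  commands=[
    [0,0,0,0.018,-0.03,0,0.08],
    [0,0,0,0.018,0,0,0.08],
    [0,0,0,0,0,0,0.08],
    [0,0,0,0,0,0,0.08],
    [0,0,0,0,0,0,0.08],
  ],
)

```text
t: 9.27
eef_pos: [411.5, -146.5, 332.6]
tcp_rot: [3.14, 0.001, 1.641]
ft_force: [0.4, -0.2, 0.2]
opening: 0.842
```

Run:
```python
from h import *
import pickle
s=env.state();print(np.round(s["eef_pos"],1),np.round(s["tcp_rot"],4))
c=cam("wrist");t=cam("top");pickle.dump(c,open("w5.pkl","wb"));pickle.dump(t,open("t5.pkl","wb"))
print(proj(c,[[532,-30,161],[529.4,1.6,179],[536.7,-97,117]]).round())
```

```text
[ 411.5 -146.5  332.6] [3.1402e+00 8.0000e-04 1.6412e+00]
[[512.  54.]
 [573. -41.]
 [432. 168.]]
```

Emit:
apply_moves(
  commands=[
    [0,0,0,0.01,0.01,-0.02,0.08],
    [0,0,0,0.01,0,-0.02,0.08],
    [0,0,0,0,0,0,0.08],
    [0,0,0,0,0,0,0.08],
    [0,0,0,0,0,0,0.08],
  ],
)

```text
t: 9.78
eef_pos: [419.4, -125.7, 371.5]
tcp_rot: [-3.141, -0.0, 1.641]
ft_force: [0.4, -0.2, -0.3]
opening: 0.841
```

Run:
```python
from h import *
import pickle
s=env.state();print(np.round(s["eef_pos"],1),np.round(s["tcp_rot"],4))
c=cam("wrist");pickle.dump(c,open("w5.pkl","wb"))
print(proj(c,[[532,-30,161],[529.4,1.6,179],[536.7,-97,117]]).round())
```

```text
[ 419.4 -125.7  371.5] [-3.1412e+00 -2.0000e-04  1.6407e+00]
[[436.  99.]
 [467.  38.]
 [390. 181.]]
```

Emit:
apply_moves(
  commands=[
    [0,0,0,0,0.036,0,0.08],
    [0,0,0,0,0.036,0,0.08],
    [0,0,0,0,0.036,0,0.08],
    [0,0,0,0,0.036,0,0.08],
    [0,0,0,0,0.036,0,0.08],
  ],
)

```text
t: 10.25
eef_pos: [600.6, -113.1, 370.8]
tcp_rot: [-3.14, -0.001, 1.64]
ft_force: [0.1, -0.5, 0.4]
opening: 0.842
```

Emit:
apply_moves(
  commands=[
    [0,0,0,0,0,0,0.08],
    [0,0,0,0,0,0,0.08],
    [0,0,0,0,0,0,0.08],
  ],
)

```text
t: 10.5
eef_pos: [598.5, -113.1, 370.8]
tcp_rot: [-3.139, -0.001, 1.64]
ft_force: [0.5, -0.3, 0.4]
opening: 0.843
```

Run:
```python
from h import *
import pickle
s=env.state();print(np.round(s["eef_pos"],1),np.round(s["tcp_rot"],4))
c=cam("wrist");pickle.dump(c,open("w6.pkl","wb"))
b=pickle.load(open("w5.pkl","rb"))
for q in(b,c):print(proj(q,[[532,-30,161],[529.4,1.6,179],[536.7,-97,117]]).round())
t=pickle.load(open("t5.pkl","rb"))
f=lambda q,x:cv2.resize(q["color"][0:150,x:x+133,::-1],None,fx=3,fy=3,interpolation=cv2.INTER_CUBIC)
u=[int(np.clip(proj(q,[[532,-50,150]])[0,0]-66,0,378)) for q in(b,c)];print(u)
cv2.imwrite("pics/p.png",np.hstack([f(b,u[0]),f(c,u[1])]))
```

```text
[ 598.5 -113.1  370.8] [-3.1391e+00 -9.0000e-04  1.6405e+00]
[[436.  99.]
 [467.  38.]
 [390. 181.]]
[[161.  99.]
 [144.  38.]
 [185. 181.]]
[353, 100]
```

View pics/p.png

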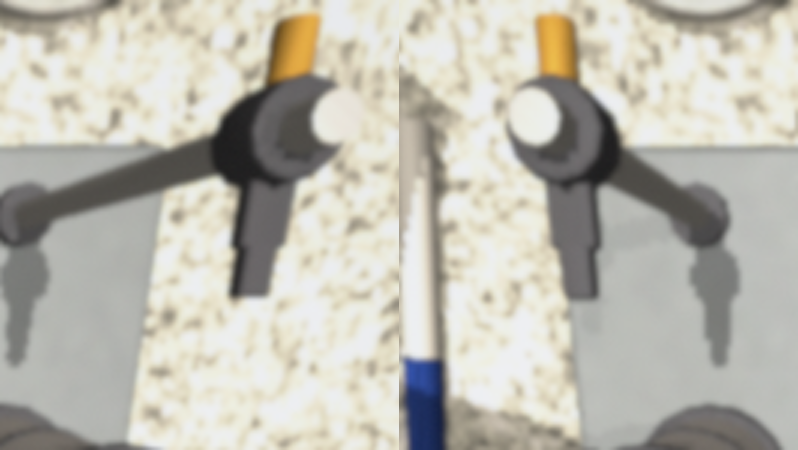

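In the two-view crop, the blade tip silhouette spans columns 230–270 at row 296 on the left and 566–598 at row 298 on the right. The white post top is at (334,120) on the left and (534,117) on the right. I'll refine the edges to subpixel and use the post top (179 mm) as the reference.

Run:
```python
from h import *
import pickle
from scipy.optimize import least_squares
b=pickle.load(open("w5.pkl","rb"));c=pickle.load(open("w6.pkl","rb"))
def full(q,x0):return q["color"][:,:,:].astype(float)
def cap(q,x,y):
    g=cv2.cvtColor(q["color"],cv2.COLOR_RGB2GRAY);p=g[y-14:y+15,x-14:x+15]
    sat=q["color"][y-14:y+15,x-14:x+15].astype(int);m=((p>190)&(np.ptp(sat,axis=2)<14)).astype(np.uint8)
    n,l,st,ce=cv2.connectedComponentsWithStats(m,connectivity=4);i=l[14,14];print("cap",st[i],ce[i]+[x-14,y-14]);return ce[i]+[x-14,y-14]
cb=cap(b,353+334//3,40);cc=cap(c,100+134//3,39)
print("post top tri",tri([(b,cb),(c,cc)]).round(2))
for nm,q,x0,x1 in(("L",b,353+70,353+100),("R",c,100+50,100+75)):
    g=cv2.cvtColor(q["color"],cv2.COLOR_RGB2GRAY)
    for r in(92,94,96):print(nm,r,x0,g[r,x0:x1].tolist())
for nm,q,u in(("L",b,353+252//3),("R",c,100+182//3)):print(nm,"col",cv2.cvtColor(q["color"],cv2.COLOR_RGB2GRAY)[90:106,u].tolist())
```

```text
cap [  0   0  29  29 710] [463.86056338  39.72535211]
cap [  7   5  16  18 221] [144.67420814  38.5158371 ]
post top tri [529.02   1.43 177.22]
L 92 423 [234, 234, 233, 233, 230, 218, 179, 114, 59, 50, 69, 88, 100, 103, 104, 103, 103, 103, 105, 122, 165, 209, 227, 232, 235, 237, 237, 236, 234, 232]
L 94 423 [235, 237, 236, 235, 231, 214, 164, 98, 51, 57, 77, 94, 101, 104, 105, 105, 104, 104, 108, 133, 184, 224, 234, 236, 237, 237, 237, 237, 235, 234]
L 96 423 [233, 233, 235, 234, 231, 206, 144, 78, 49, 64, 84, 96, 101, 103, 104, 103, 104, 105, 114, 145, 193, 225, 235, 237, 237, 237, 237, 236, 236, 236]
R 92 150 [220, 221, 217, 194, 152, 118, 108, 108, 110, 110, 111, 111, 106, 94, 79, 90, 132, 168, 184, 188, 188, 188, 187, 188, 188]
R 94 150 [227, 224, 216, 192, 153, 119, 107, 108, 109, 110, 112, 112, 109, 98, 80, 85, 128, 166, 183, 187, 188, 188, 187, 187, 188]
R 96 150 [222, 225, 224, 212, 174, 131, 108, 106, 109, 110, 110, 111, 110, 100, 83, 83, 122, 164, 182, 185, 187, 187, 187, 187, 187]
L col [103, 104, 104, 104, 105, 104, 104, 107, 139, 197, 229, 237, 238, 237, 237, 234]
R col [112, 111, 111, 111, 112, 111, 110, 109, 106, 119, 148, 171, 179, 181, 181, 179]
```

Run:
```python
from h import *
import pickle
b=pickle.load(open("w5.pkl","rb"));c=pickle.load(open("w6.pkl","rb"));a=pickle.load(open("w3.pkl","rb"))
def t2(l,r): return tri([(b,l),(c,r)]).round(2)
print("topL",t2([432.6,96],[154.2,97.]),"topR",t2([442.5,96],[163.5,97.]),"top-center",t2([437.5,96],[158.9,97.]))
print("silh-mid", t2([(429+442.5)/2,96],[(154.2+166.3)/2,97]),"(mid of top/bottom = mid-thickness)")
print("post",t2([464,39.7],[144.7,38.6]))
# flange silhouette at 3 views? left/right extremes of flange rim in w6
for nm,q in(("L",b),("R",c)):
    r=3;cv2.imwrite(f"pics/f{nm}.png",q["color"][100:260,:,::-1])
    print(proj(q,[[536.7,-97,166],[536.7,-97,120]]).round(1))
im=np.hstack([cv2.resize(q["color"][110:243,x:x+133,::-1],None,fx=3,fy=3,interpolation=cv2.INTER_CUBIC) for q,x in((b,330),(c,120))])
cv2.imwrite("pics/f.png",im)
```

```text
topL [528.13 -28.8  162.6 ] topR [534.23 -28.38 163.01] top-center [531.19 -28.58 162.74]
silh-mid [531.37 -28.51 160.63] (mid of top/bottom = mid-thickness)
post [529.06   1.41 177.28]
[[422.4 199. ]
 [391.5 181.7]]
[[168.1 199.4]
 [184.1 182. ]]
```

View pics/f.png

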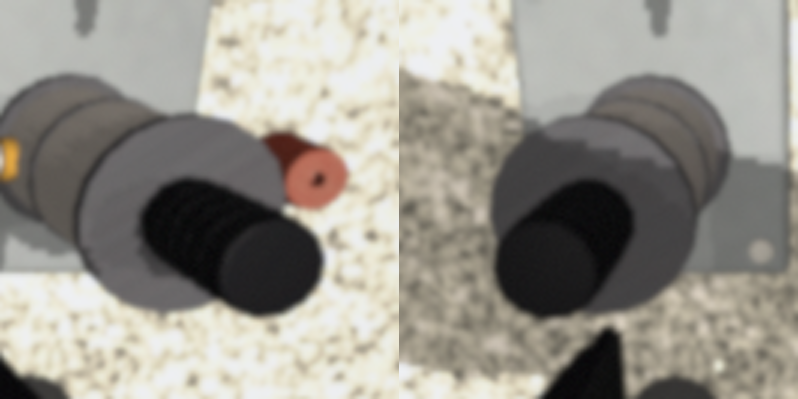

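Run:
```python
from h import *
import pickle
b=pickle.load(open("w5.pkl","rb"));c=pickle.load(open("w6.pkl","rb"))
t2=lambda l,r:tri([(b,l),(c,r)]).round(2)
print("flange top(120)",t2([390.3,180.7],[185,180.8]),"knob top(166)",t2([420,198.3],[169,199]))
s=pickle.load(open("s4.pkl","rb"))
A=np.array([536.7,-97.1,0]);p=np.array([529.2,1.5,0])
print("scene post top/base pred",proj(s,[p+[0,0,179],p+[0,0,14],A+[0,0,120]]))
t=pickle.load(open("t5.pkl","rb"));print("sleeve top pix",proj(t,[[545.8,-226.7,56]]))
im=cv2.resize(t["color"][130:260,220:370,::-1],None,fx=2.6,fy=2.6,interpolation=cv2.INTER_CUBIC)
sc=cv2.resize(s["color"][170:240,225:265,::-1],None,fx=7,fy=7,interpolation=cv2.INTER_CUBIC)
h=490;im=cv2.copyMakeBorder(im,0,h-im.shape[0],0,0,0);cv2.imwrite("pics/t5.png",np.hstack([im,sc]));print(im.shape,sc.shape)
```

```text
flange top(120) [536.84 -96.69 117.41] knob top(166) [536.57 -97.45 163.5 ]
scene post top/base pred [[239.05482491 179.77669169]
 [239.63110842 229.94479037]
 [274.95169884 195.71251122]]
sleeve top pix [[321.70936372 194.45031905]]
(490, 390, 3) (490, 280, 3)
```

View pics/t5.png

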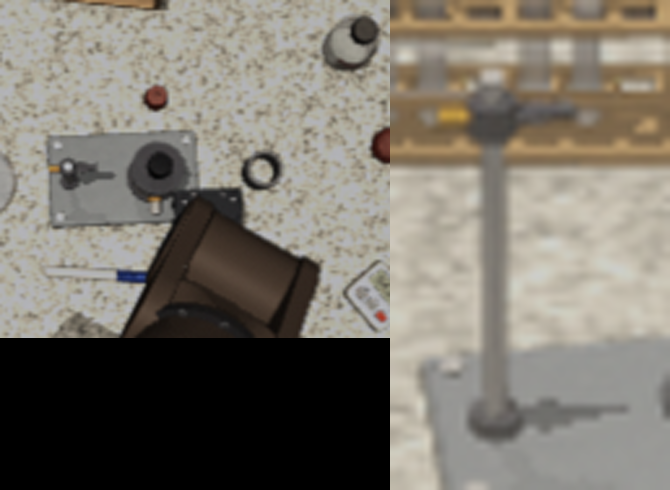

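The sleeve is upright at the free spot. Known heights (post 179, flange 120, knob 166) read about 2.2 mm low in this pair of views, so the pointer's mid-level is about 162.7 and the draw is about 45.7 mm. Next I'll grip the knob.

Emit:
apply_moves(
  commands=[
    [0,0,0,0.01,-0.03,0,0.08],
    [0,0,0,0.0104,-0.0305,0,0.08],
    [0,0,0,0,0,0,0.08],
    [0,0,0,0,0,0,0.08],
  ],
)

```text
t: 10.88
eef_pos: [535.5, -96.6, 372.8]
tcp_rot: [3.141, 0.0, 1.64]
ft_force: [0.3, 1.1, 0.6]
opening: 0.842
```

Emit:
apply_moves(
  commands=[
    [0,0,0,0,0,0.015,0.08],
    [0,0,0,0,0,0.02,0.08],
    [0,0,0,0,0,0.014,0.08],
    [0,0,0,0,0,0,0.08],
    [0,0,0,0,0,0,0.08],
  ],
)

```text
t: 11.3
eef_pos: [537.4, -97.0, 323.0]
tcp_rot: [-3.141, -0.0, 1.64]
ft_force: [-0.3, -0.1, 0.5]
opening: 0.84
```

Emit:
apply_moves(
  commands=[
    [0,0,0,0,0,0.005,0.08],
    [0,0,0,0,0,0,0.06],
    [0,0,0,0,0,0,0.04],
    [0,0,0,0,0,0,0.01],
    [0,0,0,0,0,0,0.01],
  ],
)

```text
t: 11.72
eef_pos: [537.2, -96.6, 318.5]
tcp_rot: [3.141, 0.0, 1.641]
ft_force: [-0.5, 0.2, -0.1]
opening: 0.617
```

Emit:
apply_moves(
  commands=[
    [0,0,0,0,0,0,0.01],
    [0,0,0,0,0,0,0.01],
    [0,0,0,0,0,0,0.01],
    [0,0,0,0,0,0,0.01],
    [0,0,0,0,0,0,0.01],
  ],
)

```text
t: 12.13
eef_pos: [536.9, -96.6, 318.1]
tcp_rot: [-3.141, -0.0, 1.641]
ft_force: [-5.0, -0.9, 5.0]
opening: 0.27
```

Emit:
apply_moves(
  commands=[
    [0,0,0,0,0,0,0.01],
    [0,0,0,0,0,0,0.01],
    [0,0,0,0,0,0,0.01],
    [0,0,0,0,0,0,0.01],
    [0,0,0,0,0,0,0.01],
  ],
)

```text
t: 12.55
eef_pos: [536.9, -96.6, 318.1]
tcp_rot: [-3.141, -0.0, 1.641]
ft_force: [-4.9, -1.4, 3.9]
opening: 0.27
```

Emit:
apply_moves(
  commands=[
    [0,0,0,0,-0.0004,0,0.01],
    [0,0,0,0,0,-0.003,0.01],
    [0,0,0,0,0,-0.005,0.01],
    [0,0,0,0,0,-0.004,0.01],
    [0,0,0,0,0,0,0.01],
  ],
)

```text
t: 12.97
eef_pos: [536.7, -96.6, 330.7]
tcp_rot: [3.141, -0.0, 1.641]
ft_force: [-2.2, 0.0, -2.3]
opening: 0.272
```

Emit:
apply_moves(
  commands=[
    [0,0,0,0,0,-0.003,0.01],
    [0,0,0,0,0,-0.006,0.01],
    [0,0,0,0,0,-0.006,0.01],
    [0,0,0,0,0,-0.005,0.01],
    [0,0,0,0,0,-0.003,0.01],
  ],
)

```text
t: 13.38
eef_pos: [536.7, -96.6, 353.9]
tcp_rot: [3.141, 0.0, 1.641]
ft_force: [-1.3, -0.4, -5.5]
opening: 0.266
```

Emit:
apply_moves(
  commands=[
    [0,0,0,0,0,-0.002,0.01],
    [0,0,0,0,0,0,0.01],
    [0,0,0,0,0,0,0.01],
    [0,0,0,0,0,0,0.01],
  ],
)

```text
t: 13.72
eef_pos: [536.7, -96.7, 355.1]
tcp_rot: [3.142, -0.0, 1.641]
ft_force: [-2.4, -0.8, -2.0]
opening: 0.271
```

Emit:
apply_moves(
  commands=[
    [0,0,0,0,0,-0.004,0.01],
    [0,0,0,0,0,-0.003,0.01],
    [0,0,0,0,0,-0.0017,0.01],
    [0,0,0,0,0,0,0.01],
    [0,0,0,0,0,0,0.01],
  ],
)

```text
t: 14.13
eef_pos: [536.7, -96.7, 364.0]
tcp_rot: [3.141, 0.0, 1.641]
ft_force: [-2.3, 0.5, -3.8]
opening: 0.268
```

Run:
```python
from h import *
import pickle
e=env.state();print(np.round(e["eef_pos"],2),np.round(e["ft_force"],1),e["opening"])
w=cam("wrist");s=[cam("scene") for _ in range(1)][0];pickle.dump((w,s),open("fin.pkl","wb"))
a=cv2.resize(w["color"][50:250,130:380,::-1],(400,320),interpolation=cv2.INTER_CUBIC)
b=cv2.resize(s["color"][155:215,230:300,::-1],None,fx=5.7,fy=5.7,interpolation=cv2.INTER_CUBIC)
b=cv2.copyMakeBorder(b,0,400-b.shape[0],0,0,0);a=cv2.copyMakeBorder(a,0,80,0,0,0)
cv2.imwrite("pics/fin.png",np.hstack([a,b]))
```

```text
[536.71 -96.68 364.02] [-2.3  0.5 -3.8] 0.267563296043211
```

View pics/fin.png

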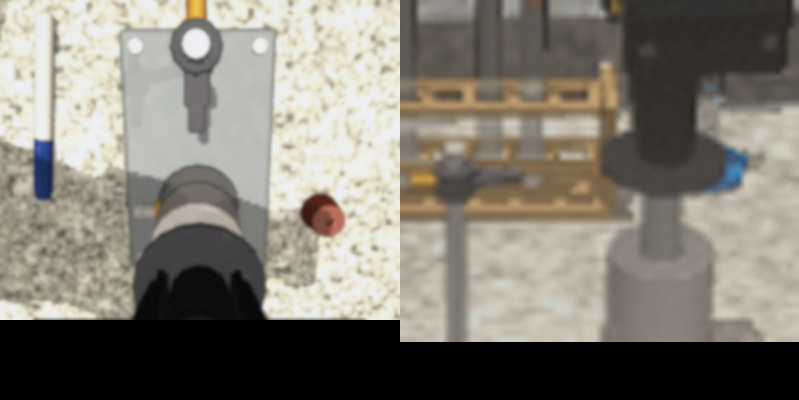

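The final view shows the flange raised clear of the barrel, with the rod still in the bore. Flange silhouette centre is at about (664,162) in the scene crop and the blade tip at about (522,179). I'll compare these against the predictions.

Run:
```python
from h import *
import pickle
w,s=pickle.load(open("fin.pkl","rb"))
A=np.array([536.7,-96.9,0]);yw=np.radians(4);T=A+68*np.array([-np.sin(yw),np.cos(yw),0])
th=np.linspace(0,2*np.pi,180);C=30*np.c_[np.cos(th),np.sin(th),0*th]
f=lambda u,v:(230+(u-400+.5)/5.7-.5,155+(v+.5)/5.7-.5)
for z in(160,162.7,165):
    top=proj(s,A+C+[0,0,z+3]);bot=proj(s,A+C+[0,0,z-3])
    print(z,"flange top/bot row",top[:,1].min().round(2),bot[:,1].max().round(2),"cols",top[:,0].min().round(1),top[:,0].max().round(1),"tip",proj(s,T+[0,0,z])[0].round(2),"post179",proj(s,A+98.6*(T-A)/68+[0,0,179])[0].round(2))
    print("  wrist flange top front row",proj(w,A+C+[0,0,z+3])[:,1].min().round(2),"tip row at z:",proj(w,T+[0,0,z+2.5])[0].round(2))
print("meas flange",f(664,130),f(664,193),"tip",f(522,179),"posttop",f(456,152))
g=cv2.cvtColor(w["color"],cv2.COLOR_RGB2GRAY);print("wrist col 254 rows 180..200",g[180:200,253].tolist())
G=cv2.cvtColor(s["color"],cv2.COLOR_RGB2GRAY)
for u in(246,248,250,252):print(u,G[178:194,u].tolist())
for u in(268,284):print(u,G[174:194,u].tolist())
```

```text
160 flange top/bot row 176.7 189.91 cols 264.3 286.6 tip [250.48 185.  ] post179 [239.06 179.66]
  wrist flange top front row 187.96 tip row at z: [253.37 130.93]
162.7 flange top/bot row 175.85 189.04 cols 264.3 286.7 tip [250.49 184.13] post179 [239.06 179.66]
  wrist flange top front row 189.11 tip row at z: [253.36 131.31]
165 flange top/bot row 175.12 188.29 cols 264.4 286.7 tip [250.49 183.39] post179 [239.06 179.66]
  wrist flange top front row 190.12 tip row at z: [253.35 131.65]
meas flange (275.9035087719298, 177.39473684210526) (275.9035087719298, 188.44736842105263) tip (250.99122807017545, 185.99122807017545) posttop (239.41228070175438, 181.25438596491227)
wrist col 254 rows 180..200 [181, 179, 177, 176, 176, 175, 175, 169, 145, 106, 69, 57, 63, 65, 66, 65, 66, 65, 66, 66]
246 [137, 123, 118, 125, 135, 107, 110, 98, 84, 91, 103, 106, 117, 148, 113, 123]
248 [163, 126, 116, 144, 149, 107, 99, 97, 75, 91, 105, 107, 117, 148, 116, 121]
250 [177, 124, 101, 104, 119, 108, 115, 100, 74, 93, 104, 117, 152, 149, 116, 124]
252 [132, 121, 118, 122, 127, 108, 112, 110, 128, 127, 102, 106, 117, 147, 116, 131]
268 [124, 135, 176, 173, 122, 70, 71, 70, 71, 69, 70, 70, 69, 83, 116, 114, 110, 108, 106, 131]
284 [137, 139, 141, 123, 132, 83, 70, 70, 70, 71, 73, 72, 69, 72, 108, 159, 170, 180, 185, 182]
```

Run:
```python
from h import *
import pickle
s4=pickle.load(open("s4.pkl","rb"));w,s=pickle.load(open("fin.pkl","rb"))
A=np.array([536.7,-96.9,0]);yw=np.radians(4);Y=np.array([-np.sin(yw),np.cos(yw),0])
th=np.linspace(0,2*np.pi,720);C=np.c_[np.cos(th),np.sin(th),0*th]
def rows(z0,z1,r,u):
    out=[]
    for z,f in((z1,min),(z0,max)):
        p=proj(s4,A+r*C+[0,0,z]);k=np.abs(p[:,0]-u)<.3;out.append(round(f(p[k,1]),2))
    return out
G4=cv2.cvtColor(s4["color"],cv2.COLOR_RGB2GRAY);G=cv2.cvtColor(s["color"],cv2.COLOR_RGB2GRAY)
for u in(266,268,282,284):print("start",u,rows(114,120,30,u),G4[185:208,u].tolist());print("end",u,rows(159.7,165.7,30,u))
# barrel top front edge & plate foot, post collar: reference without flange
P=A+98.6*Y
print("post base on plate",proj(s4,P+[0,0,14]),"collars/post col rows 170-186",[ (u,G4[172:186,u].tolist()) for u in (238,239,240)])
print("plate corners pred",proj(s4,[A+55*q*np.array([np.cos(yw),np.sin(yw),0])+l*Y+[0,0,14] for q in(-1,1) for l in(-55,125)]).round(1))
v=cv2.resize(s4["color"][170:250,220:310,::-1],None,fx=7,fy=7,interpolation=cv2.INTER_CUBIC);cv2.imwrite("pics/s4.png",v)
```

```text
start 266 [np.float64(192.01), np.float64(201.03)] [101, 102, 101, 103, 103, 103, 112, 115, 113, 114, 105, 101, 100, 98, 92, 92, 124, 130, 121, 122, 126, 128, 130]
end 266 [np.float64(178.02), np.float64(186.32)]
start 268 [np.float64(191.02), np.float64(202.14)] [176, 126, 125, 116, 114, 110, 107, 89, 72, 73, 73, 72, 79, 78, 73, 75, 73, 90, 112, 113, 113, 114, 116]
end 268 [np.float64(176.97), np.float64(187.49)]
start 282 [np.float64(191.52), np.float64(202.4)] [104, 112, 108, 92, 146, 196, 186, 146, 72, 72, 72, 72, 74, 73, 75, 74, 73, 76, 101, 125, 126, 124, 124]
end 282 [np.float64(177.01), np.float64(188.22)]
start 284 [np.float64(192.7), np.float64(201.32)] [111, 111, 107, 108, 160, 171, 180, 183, 166, 92, 74, 77, 75, 75, 74, 72, 73, 93, 117, 119, 131, 132, 134]
end 284 [np.float64(177.92), np.float64(187.39)]
post base on plate [[239.63226863 229.81288025]] collars/post col rows 170-186 [(238, [108, 153, 114, 124, 141, 184, 178, 146, 172, 164, 113, 112, 105, 96]), (239, [105, 154, 117, 123, 143, 189, 181, 149, 183, 174, 119, 120, 116, 94]), (240, [103, 154, 115, 133, 175, 186, 179, 144, 180, 165, 117, 115, 100, 93])]
plate corners pred [[296.8 236.7]
 [232.6 242.7]
 [287.9 214.4]
 [228.4 219.5]]
```

View pics/s4.png

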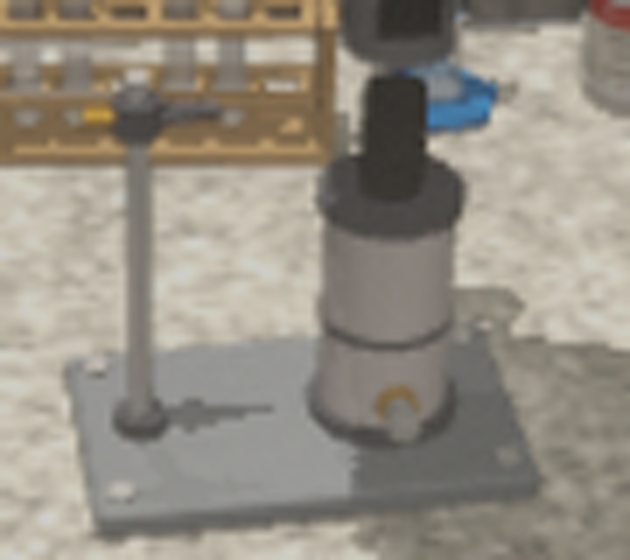

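Wrist stereo puts the pointer mid-level at about 162.4. The coarser scene and earlier views read about 160.5–161.5. The flange is now at about 162.9 with no slip, so I'll trim it down slightly.

Emit:
apply_moves(
  commands=[
    [0,0,0,0,0,0.0007,0.01],
    [0,0,0,0,0,0,0.01],
    [0,0,0,0,0,0,0.01],
    [0,0,0,0,0,0,0.01],
    [0,0,0,0,0,0,0.01],
  ],
)

```text
t: 14.65
eef_pos: [536.7, -96.7, 363.0]
tcp_rot: [-3.141, -0.0, 1.641]
ft_force: [-0.9, -0.8, -4.7]
opening: 0.267
```

Run:
```python
from h import *
e=env.state();print(np.round(e["eef_pos"],2),np.round(e["ft_force"],1),e["opening"],np.abs(e["qvel"]).max())
w=cam("wrist");g=cv2.cvtColor(w["color"],cv2.COLOR_RGB2GRAY);print(g[184:194,253].tolist())
t=cam("top");p=proj(t,[[545.8,-226.7,56]])[0].astype(int);print("sleeve",t["color"][p[1],p[0]-9:p[0]+10].mean(1).round().tolist())
env.job_done()
```

```text
[536.74 -96.68 362.99] [-0.9 -0.8 -4.7] 0.26675225790948837 0.0014103114578788115
[175, 176, 175, 170, 149, 111, 70, 57, 63, 65]
sleeve [50.0, 50.0, 49.0, 52.0, 78.0, 113.0, 121.0, 114.0, 118.0, 152.0, 167.0, 157.0, 108.0, 32.0, 24.0, 70.0, 125.0, 156.0, 177.0]
the job is handed in; nothing more can be done
```

I lifted the guard sleeve straight off the knob and stood it upright on the free worktop about 130 mm from the barrel axis. I then gripped the knob and drew the piston up 44.9 mm. The job was handed in at about 15 s of the 50 s allowed, with the knob still held.

**Grip and position:** The flange middle is at about 161.9 mm by arm travel, and the rod is still in the bore. The last reading showed an opening of about 25 mm and a piston load of about 5 N. The flange edge stayed at the same row in the wrist image through the last adjustment, so there was no slip.

**Sleeve:** It looked upright in the top picture taken after release. The bystanders in view, including the marker and stopper, had not moved. A final pixel check at the sleeve's place, taken as the job was handed in, was inconclusive, partly because the arm covers that view.

**Pointer height:** The measurements disagreed somewhat. Wrist views from two sides, corrected by about 2 mm using known heights, gave 162.4 mm. An earlier, coarser wrist pair gave 161.5 mm, and the scene camera suggested 160 to 161 mm at about 3 mm per pixel. I settled between them, so the flange should be level with the pointer to within about 1 to 2 mm.

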